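# Deliver an agar dish with the dispenser lever and set it on the counting stage

## Task

Get one dish ready for counting: swing the dispenser's sprung lever all the way to its stop, just once, and let it return fully home, so that the bottom dish comes out and the next one drops into place. Then set the delivered dish down gently, not dropped, right way up and wholly on the dark round disc of the counting stage, keeping it level on the way; the other dishes stay in the dispenser, and leave everything else where it stands.

Things in the scene. Friction and masses are not known exactly. Their poses are not given: they have to be found in the camera images.
- dispenser: Fixed dish dispenser. Origin: under the centre of its square clear magazine (outer 67 x 74 mm, open top, rim 56 mm above the table), which holds a stack of three dishes. Its base plate, 90 mm wide, 6 mm thick, runs on in -x (delivery direction) as an open apron to 113 mm with a 4 mm end lip. In +x behind the magazine: a white housing (x 34 to 119 mm, 78 mm wide, 30 mm tall), the lever on top.
- lever_pivot (a point): The lever's upright hinge axis, at (60, 0, 34) mm in the dispenser's frame.
- lever_handle (a point): Point on the axis of the lever's upright black round handle post, 12 mm dia, that stands from 35 to 90 mm above the table; the point is 75 mm above the table and 90 mm from the hinge axis, and moves with the lever. In the dispenser's xy it is at (124, 64) mm at home and at (32, 85) mm at the stop.
- lever (a joint): Lever angle, rad: 0 = home, grows counter-clockwise seen from above (handle swings along the dispenser's +y side towards -x) to a hard stop at 1.10. Sprung: 1.5 N at the handle at home, 4.5 N at the stop; let go, it returns home in 0.7 s. A full swing pushes the bottom dish out; the next drops only when the lever is home. A second swing delivers a second dish.
- landing (a point): Point on the apron's top (6 mm above the table), 75 mm from the magazine's centre: about where the centre of a delivered dish comes to lie (within about 8 mm; the end lip stops it).
- dish: The bottom dish of the stack at the start, the one to deliver and move: closed clear round plastic dish with cream agar, 55 mm dia, 15 mm tall, about 25 g. Origin: centre of its underside; z is its axis.
- dish_next: The second dish of the stack, the same as the first; must stay in the magazine, where it drops to the bottom.
- dish_top: The third, topmost dish of the stack, the same; must stay in the magazine.
- stage: Fixed colony-counting stage: white box 130 x 130 x 30 mm with a round dark flat disc, 90 mm dia, on the middle of its top. Origin: centre of its underside.
- stage_top (a point): Centre of the disc's flat top, 34 mm above the table, without rim or recess.
- marker: Bystander: dark-capped grey marker pen lying down, 100 mm long, 16 mm thick. Origin: centre of its underside.
- amber_bottle: Bystander: amber glass bottle, 66 mm dia, 130 mm tall. Origin: centre of its underside.
- sample_jar: Bystander: small white jar, 48 mm dia, 50 mm tall. Origin: centre of its underside.
- tip_box: Bystander: grey box of pipette tips, 85 x 120 x 54 mm. Origin: centre of its underside.
- beaker: Bystander: glass beaker, 70 mm dia, 90 mm tall. Origin: centre of its underside.
- spent_dish: Bystander: a single dish lying by itself on the table, 55 mm dia, 15 mm tall; not part of the job. Origin: centre of its underside.
- forceps: Bystander: steel forceps lying flat, 120 mm long. Origin: centre of its underside.
Mind the look-alikes: they are no part of the job. What is shaped like the dish_top but purple is not meant.

How it is judged:
On the way, in this order (a step that is already met when the one before it is completed fails the run):
1. the lever is swung to its stop (beyond 1.03 of 1.10 rad) (value of joint lever above 1.03 rad), for 0.1 s.
2. the lever is home again (below 0.08 rad), the delivered dish is clear of the magazine on the apron (centre 60 mm or more in front of the magazine's centre) and the next dish has dropped to the bottom (value of joint lever below 0.08 rad and x of dish in the frame of dispenser below -0.06 m and z of dish_next in the frame of dispenser below 0.011 m and z of dish_top in the frame of dispenser below 0.026 m and horizontal distance between each of dish_next, dish_top and dispenser below 0.012 m), for 0.2 s.
At the end, for the whole second after the job is handed in: The delivered dish lies at rest, level (0.1 rad) and right way up, on the stage's disc with its centre within 17.5 mm of the disc's centre (no overhang); the lever is home (below 0.08 rad); the other two dishes are in the magazine (within 12 mm of its centre), dropped to the bottom (horizontal distance between dish and stage_top below 0.0175 m and z of dish in the frame of stage_top between -0.003 and 0.003 m and angle between dish's own z axis and vertical below 0.1 rad and linear speed of dish below 0.02 m/s and value of joint lever below 0.08 rad and horizontal distance between each of dish_next, dish_top and dispenser below 0.012 m and z of dish_next in the frame of dispenser below 0.011 m and z of dish_top in the frame of dispenser below 0.026 m); the robot touches nothing.
It fails at once if a second dish leaves the magazine (horizontal distance between any of dish_next, dish_top and dispenser above 0.03 m).
It fails at once if the delivered dish is tipped by more than 0.5 rad (angle between dish's own z axis and vertical above 0.5 rad).
It fails at once if the delivered dish is let go more than 25 mm above the stage's disc (contact force between the fingers and dish below 0.05 N and horizontal distance between dish and stage_top below 0.06 m and z of dish in the frame of stage_top above 0.025 m).
It fails at once if a bystander is moved by more than 30 mm (distance of any of marker, amber_bottle, sample_jar, tip_box, beaker, spent_dish, forceps from where it was at the start of the episode above 0.03 m).
It also fails if it takes over 64 s, if anything falls off the work surface, if the arm or the gripper's body presses on something with over 40 N, if the wrist force passes 120 N, or if a joint passes its speed limit or range.

## Robot

A 7-joint arm with a two-finger parallel gripper is mounted at the origin on the work surface. World frame = base frame: x ahead of the robot, y to its left, z up, the work surface at z = 0. Lengths are in m, angles in rad, forces in N, time in s.
With the tool pointing down it reaches from about 0.425 to 1.025 m from the base axis. Payload 3.6 kg.
Tool frame: the origin (TCP) lies midway between the tips of the shut fingers; the grasp point (between the pads) lies 19 mm behind it; z points along the fingers, y is the line along which they close (so a half turn about z gives the same grasp; the last joint's range is limited). The gripper opens to 85 mm and grips with 20 to 120 N. Pads are 22 mm wide; open, the fingers measure 114 mm over their backs; the gripper's body (76 mm by 85 mm) begins 54 mm behind the grasp point. The pads swing forward as they close: fully open they stand 13 mm farther back than shut.
Start: joints at [1.056, 0.591, 0.048, 1.609, -0.033, 0.943, -0.034], TCP at [0.296, -0.662, 0.231] pointing down, gripper open.
Joint ranges: [-2.69, 2.69], [-0.47, 2.24], [-1.27, 1.36], [0.19, 2.51], [-1.53, 4.68], [0.08, 2.07], [-3.09, 3.09]. Speed limits (rad/s): [2.57, 2.57, 3.14, 3.14, 3.14, 3.14, 3.14].

## Interface

Orientations are given as a rotation vector (axis times angle).
In Python, from cell import arm gives the robot as it stands. The module is installed in compiled form; this text tells all that it offers.
- The arm moves only by the tool servo_tool, never from a script. Its argument "plan" is a list of rows, each a list of 7 numbers: the shift along the world's x, y, z in cm, then the turn, a rotation vector about the world's x, y, z in rad, then the opening, from -1 (shut) to 1 (fully open), so that 0 is half open. A call has 1 to 20 rows; each row is the pose to reach, as a shift and turn from the pose commanded when the call began; what a row does not reach only later rows make up. A row lasts 1/10 s, in which the tool goes at most 50 mm and 8.59 degrees, less where a joint would pass 70% of its speed; a pose out of reach is approached as far as the arm can. A call with a gripper value outside its range is refused whole. The fingers move at their own pace and stop on an object; "grip_force" is the grip in N (left out, the last holds). Time passes only in rows, so rows that repeat a pose let the fingers close. It gives the time, the measured TCP pose, the force, the opening and the grip force at its end, in the units of the state.
- arm.read_state(): the state, without advancing time (a new reading comes with each control period).
- arm.read_camera(name): name is "side" or "top"; returns (picture, depth): 400x640x3 uint8, red, green, blue; 400x640 float32, m along the optical axis (not along the pixel's ray), 0 where there is no reading.
- arm.camera_info(name): a dict with "fovy" (degrees; the focal length in pixels is half the picture's height over the tangent of half this angle, whatever the lens; pixels are square), "cx", "cy" (the principal point, pixels), "R" (3x3) and "t" (3): a world point X has camera coordinates R X + t. Camera axes: x right, y down, z forward; pixel columns grow to the right and rows downward; lengths in m; the calibration is good to about 2 mm. A picture is of the moment at which its call begins. camera_info takes no time and is no camera call.
- arm.close_job(): hands the job in; it is judged then, once.
The state is a dict: "time_s": time; "joint_positions": joint angles; "dq": joint speeds; "joint_torque": joint torques, N m; "tcp_pos": TCP position; "orientation": TCP orientation; "contact_force": force on the tool from outside, world axes, zero at the start; "ft_torque": the same for the moment, N m; "opening": opening from 0.0 (shut) to 1.0 (fully open); "gripper_force": force on a finger pad.
Only numpy, scipy, OpenCV 4.12 (cv2) and the standard library are available. Lean on these libraries where they do the work, as an engineer would, in place of code of your own. Each camera call takes 0.05 s, during which the arm holds its last target. There are 200 camera calls.

## Working session

There is one attempt and no reset: what is moved stays moved. The work goes in short steps, Python scripts to look and compute and a tool call to move; the robot and the scene stay as the last step left them, time stands still between calls to the robot, and variables do not carry over. Pictures are saved under pics/ and viewed, at most 10 in all, crops included, and the job is handed in when it is done.

Besides the shell and the picture viewer there is one more tool, called after ">>>" as name([rows], argument=value, ...), one row to a line, values as JSON. servo_tool: Moves the arm, as the interface text tells. Its arguments: {"type":"object","properties":{"plan":{"type":"array"},"grip_force":{"type":"number"}},"required":["plan"]}

```bash
mkdir -p pics
cat > h.py <<'E'
import numpy as np, cv2
from cell import arm
def cam(n):
    i=arm.camera_info(n); f=200/np.tan(np.radians(i['fovy'])/2)
    return f,i['cx'],i['cy'],np.array(i['R']),np.array(i['t'])
def ray(n,u,v,z):
    f,cx,cy,R,t=cam(n); d=R.T@np.array([(u-cx)/f,(v-cy)/f,1]); c=-R.T@t
    return c+d*(z-c[2])/d[2]
def proj(n,X):
    f,cx,cy,R,t=cam(n); p=R@np.array(X)+t; return f*p[0]/p[2]+cx,f*p[1]/p[2]+cy
def cloud(n,D):
    f,cx,cy,R,t=cam(n); v,u=np.mgrid[0:400,0:640]
    P=np.stack([(u-cx)/f*D,(v-cy)/f*D,D],-1); return (P-t)@R
E
python3 - <<'E'
from h import *
for n in('top','side'):
    p,d=arm.read_camera(n); np.savez('/tmp/'+n,p=p,d=d); cv2.imwrite(f'pics/{n}0.png',p[:,:,::-1])
    print(n,arm.camera_info(n))
print(arm.read_state())
E
```

```text
top {'fovy': 53.62206788547211, 'cx': 320.9396743953932, 'cy': 196.11958668022933, 'R': array([[ 0.00535343, -0.99995723, -0.00754243],
       [-0.99359436, -0.00446766, -0.11291717],
       [ 0.11287865,  0.00809861, -0.99357578]]), 't': array([0.01981818, 0.52673224, 1.05137976])}
side {'fovy': 44.76169839613678, 'cx': 319.9521374129348, 'cy': 200.78070535320524, 'R': array([[-0.94693619, -0.32139281, -0.00430261],
       [-0.24581612,  0.73275557, -0.63454213],
       [ 0.20709004, -0.59981325, -0.7728763 ]]), 't': array([0.48824853, 0.14235838, 1.33795584])}
{'time_s': 0.1, 'joint_positions': array([ 1.05649225,  0.59205369,  0.04831599,  1.60968817, -0.03332719,
        0.94268675, -0.03368245]), 'dq': array([ 2.13347354e-05, -2.05128208e-04, -1.84598889e-04, -4.17611584e-03,
       -8.55864069e-05, -1.20755488e-03,  1.01030979e-03]), 'joint_torque': array([ 5.50318218e-03, -5.49999583e+01,  1.55293163e+00, -1.98825037e+01,
        9.60918318e-03,  3.88124943e-03,  1.95993255e-05]), 'tcp_pos': array([ 0.29586533, -0.66107306,  0.23023875]), 'orientation': array([-3.07036820e+00, -6.55832439e-01,  8.18332566e-04]), 'contact_force': array([-1.08211586, -0.46077441,  0.03879478]), 'ft_torque': array([-0.04858388,  0.03385797,  0.05971785]), 'gripper_force': 0.0, 'opening': 1.000726317085875}
```

View pics/top0.png

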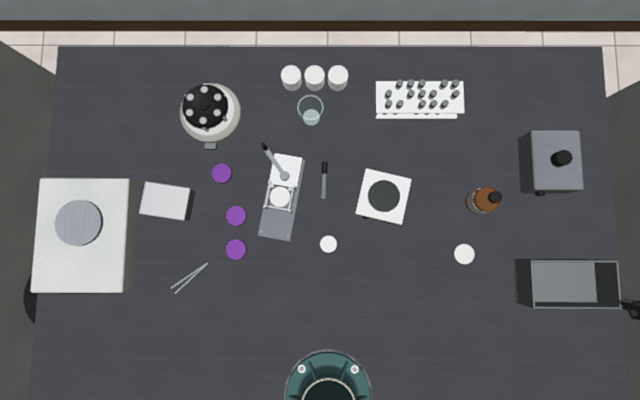

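View pics/side0.png

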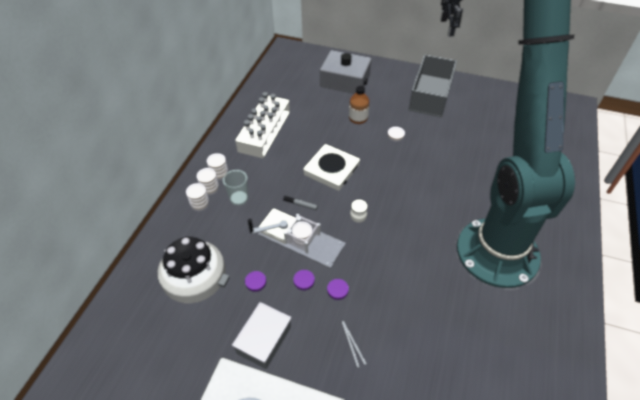

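The top view shows the dispenser with its magazine at about (280,196), apron down to (275,238), housing at (286,168) and the lever handle at about (265,147). The stage disc is at (384,196), the marker at (324,180), the jar at (328,243) and the spent dish at (464,254). Purple look-alikes lie at (221,173), (236,215) and (235,249).

The clear dish stack in the magazine at (280,196) is the only one that fits the description. The purple ones and the lone dish at (464,254) are not part of the job.

Run:
```python
from h import *
a=np.load('/tmp/top.npz'); p,d=a['p'],a['d']; P=cloud('top',d); z=P[...,2]
cv2.imwrite('pics/crop0.png',cv2.resize(p[130:260,240:420,::-1],None,fx=4.4,fy=4.4,interpolation=cv2.INTER_CUBIC))
# stage disc: dark inside white
g=p.mean(2)
roi=np.zeros(g.shape,bool); roi[172:220,358:410]=1
m=((g<90)&roi&(z>.02)).astype(np.uint8)
cs=max(cv2.findContours(m,0,1)[0],key=cv2.contourArea); (u,v),ax,an=cv2.fitEllipse(cs)
print('disc px',u,v,ax,'world',ray('top',u,v,.034),'depth z',np.median(z[185:205,375:395]))
# dispenser footprint
roi[:]=0; roi[145:245,250:308]=1
print('table z',np.median(z[260:280,300:350]))
for nm,lo,hi,h in(('plate',.003,.012,.006),('housing',.024,.034,.030),('all',.003,.06,.006)):
    m=((z>lo)&(z<hi)&roi).astype(np.uint8); 
    n,l,st,c=cv2.connectedComponentsWithStats(m); 
    k=1+np.argmax(st[1:,4]); q=P[l==k][:,:2].astype(np.float32)
    (cx,cy),(w,hh),an=cv2.minAreaRect(q); print(nm,st[k],(cx,cy),(w,hh),an, np.median(z[l==k]))
for hz,(lo,hi) in {'lever':(.07,.11),'rim':(.045,.065)}.items():
    m=(z>lo)&(z<hi)&roi; v,u=np.nonzero(m); print(hz,len(u),u.mean() if len(u) else 0,v.mean() if len(u) else 0,P[m].mean(0), np.c_[u,v].min(0) if len(u) else 0,np.c_[u,v].max(0) if len(u) else 0)
```

```text
disc px 383.51629638671875 195.5367431640625 (29.44441795349121, 29.75077247619629) world [ 0.52852356 -0.14776645  0.034     ] depth z 0.03439067725061645
table z 2.1443183332936026e-05
plate [ 257  160   50   84 1075] (0.5241680145263672, 0.13123628497123718) (0.1002088189125061, 0.2363913208246231) 77.19707489013672 0.006518428827410039
housing [269 154  33  34 655] (0.599476158618927, 0.12195917963981628) (0.07834137231111526, 0.08225591480731964) 79.4083480834961 0.030268430525638563
all [ 257  148   50   96 2748] (0.5275025367736816, 0.1308480203151703) (0.1254330426454544, 0.2553420066833496) 87.21070861816406 0.028704606170335822
lever 18 262.94444444444446 146.22222222222223 [0.65228234 0.17561269 0.08336924] [260 145] [265 148]
rim 566 278.58480565371025 195.1625441696113 [0.52611411 0.13558978 0.05318787] [263 147] [294 212]
```

View pics/crop0.png

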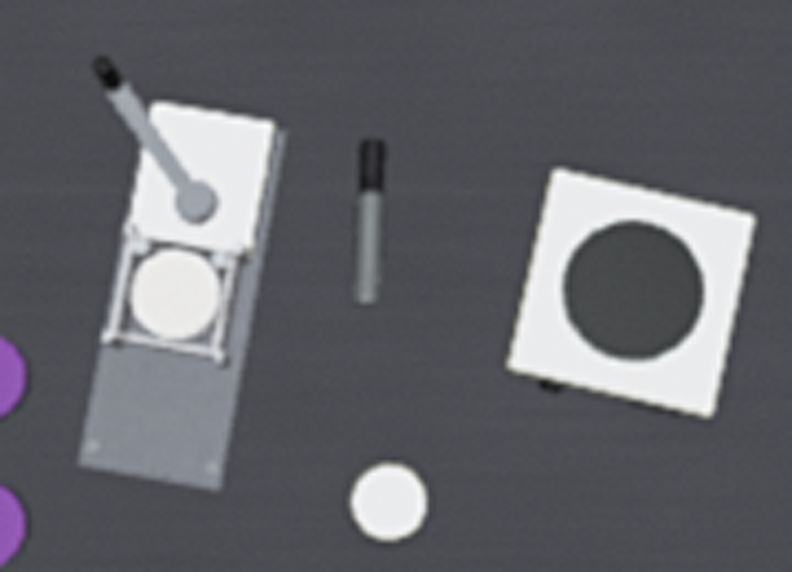

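The crop confirms the clear stack in the magazine at crop (175,294), the lever handle at (107,72), the pivot at (196,200) and the apron end edge from (80,465) to (220,490). Next I fit the dispenser pose from these points.

Run:
```python
from h import *
c=lambda u,v,z:ray('top',240+(u+.5)/4.4-.5,130+(v+.5)/4.4-.5,z)[:2]*1000
# model (dispenser mm) , measured
pts=[((0,0),c(175,294,.051)),((60,0),c(196,201,.040)),((124,64),c(103,66,.090)),((-113,45),c(80,465,.008)),((-113,-45),c(220,490,.008)),((119,39),c(152,102,.03)),((119,-39),c(275,123,.03))]
A=np.array([p[0] for p in pts],float);B=np.array([p[1] for p in pts])
a=A-A.mean(0);b=B-B.mean(0);H=a.T@b
th=np.arctan2(H[0,1]-H[1,0],H[0,0]+H[1,1]);R=np.array([[np.cos(th),-np.sin(th)],[np.sin(th),np.cos(th)]])
t=B.mean(0)-R@A.mean(0)
print(B.round(1)); print('yaw',th,np.degrees(th),'org',t); print((B-(A@R.T+t)).round(1))
for nm,q in dict(landing=(-75,0),home=(124,64),stop=(32,85),pivot=(60,0)).items(): print(nm,(R@q+t).round(1))
# obstacles from depth
z=np.load('/tmp/top.npz');P=cloud('top',z['d']);
m=((P[...,2]>.008)&(P[...,0]>.25)&(P[...,0]<.85)&(abs(P[...,1])<.4)).astype(np.uint8)
n,l,s,_=cv2.connectedComponentsWithStats(m)
for k in range(1,n):
    if s[k,4]>25: q=P[l==k]; print(s[k,:4],q.min(0).round(3),q.max(0).round(3))
from scipy.spatial.transform import Rotation as Ro
print(Ro.from_rotvec(arm.read_state()['orientation']).as_matrix().round(3))
```

```text
[[522.9 133.6]
 [582.1 122.9]
 [655.  174.5]
 [419.5 196.3]
 [404.4 108.2]
 [646.8 152.6]
 [633.6  75. ]]
yaw -0.1690458859957156 -9.685615811604173 org [522.90247605 133.28030025]
[[-0.   0.3]
 [ 0.1 -0.3]
 [-0.9 -1. ]
 [ 0.4 -0.3]
 [ 0.4  0.3]
 [ 0.   0.9]
 [-0.   0.2]]
landing [449.  145.9]
home [655.9 175.5]
stop [568.7 211.7]
pivot [582.  123.2]
[328  77  19  15] [ 0.405 -0.046  0.008] [0.85  0.014 1.104]
[281  78  20  14] [0.83  0.084 0.008] [0.85  0.134 0.066]
[305  78  19  14] [0.83  0.018 0.008] [0.85  0.07  0.066]
[374  79  90  40] [ 0.405 -0.367  0.008] [0.845 0.014 1.104]
[182  83  61  67] [0.405 0.014 0.008] [0.844 0.4   1.104]
[297  95  26  32] [0.405 0.014 0.008] [0.791 0.087 1.104]
[260 143  43  71] [0.405 0.014 0.008] [0.659 0.183 1.104]
[320 162   8  38] [0.405 0.009 0.008] [0.625 0.025 1.104]
[211 164  20  20] [0.405 0.014 0.01 ] [0.618 0.33  1.104]
[354 168  57  57] [ 0.405 -0.222  0.008] [0.604 0.014 1.104]
[179 187  16  34] [0.405 0.014 0.008] [0.546 0.4   1.104]
[465 188  27  25] [ 0.405 -0.4    0.008] [0.546 0.014 1.104]
[226 206  20  20] [0.447 0.232 0.008] [0.5   0.285 0.022]
[270 234  15   7] [0.407 0.124 0.008] [0.423 0.163 0.014]
[319 236  18  17] [ 0.375 -0.019  0.014] [0.418 0.027 1.104]
[225 240  21  20] [0.355 0.229 0.009] [0.406 0.285 0.02 ]
[453 244  22  21] [ 0.345 -0.393  0.009] [0.405 0.014 1.104]
[[ 0.913  0.409 -0.001]
 [ 0.409 -0.913  0.002]
 [-0.    -0.002 -1.   ]]
```

The fit's residuals are about 1 mm. I will cage the handle post loosely between the fingers, with the closing axis along the tangent, and guide it along its arc and back.

>>> servo_tool([
  [9,21,0,0,0,0.05,-0.48],
  [9,21,0,0,0,0.05,-0.48],
  [9,21,0,0,0,0.05,-0.48],
  [9,21,0,0,0,0.05,-0.48],
  [18,42,0,0,0,0.1,-0.48],
  [18,42,0,0,0,0.1,-0.48],
  [18,42,0,0,0,0.1,-0.48],
  [18,42,0,0,0,0.1,-0.48],
  [18,42,0,0,0,0.1,-0.48],
  [36,83.7,0,0,0,0.196,-0.48],
  [36,83.7,0,0,0,0.196,-0.48],
  [36,83.7,0,0,0,0.196,-0.48],
  [36,83.7,0,0,0,0.196,-0.48],
  [36,83.7,0,0,0,0.196,-0.48],
  [36,83.7,0,0,0,0.196,-0.48],
  [36,83.7,0,0,0,0.196,-0.48],
  [36,83.7,0,0,0,0.196,-0.48],
  [36,83.7,0,0,0,0.196,-0.48],
  [36,83.7,0,0,0,0.196,-0.48],
  [36,83.7,0,0,0,0.196,-0.48],
])

```text
time_s: 2.1
tcp_pos: [0.6559, 0.1789, 0.2306]
orientation: [-2.989, -0.961, 0.001]
contact_force: [-0.6, -2.0, -0.1]
opening: 0.26
gripper_force: 0.0
```

>>> servo_tool([
  [0,0,-4,0,0,0,-0.48],
  [0,0,-8,0,0,0,-0.48],
  [0,0,-10,0,0,0,-0.48],
  [0,0,-10,0,0,0,-0.48],
  [0,0,-10,0,0,0,-0.48],
])

```text
time_s: 2.6
tcp_pos: [0.6561, 0.1728, 0.1315]
orientation: [2.993, 0.949, -0.002]
contact_force: [1.4, 0.2, -0.1]
opening: 0.263
gripper_force: 0.0
```

Run:
```python
from h import *
s=arm.read_state();print(s['tcp_pos'],s['contact_force'])
p,d=arm.read_camera('side'); u,v=proj('side',[.656,.176,.09]);print(u,v,proj('side',s['tcp_pos']))
u,v=int(u),int(v)
q,_=arm.read_camera('top')
a=cv2.resize(p[v-50:v+50,u-50:u+50],(400,400),interpolation=cv2.INTER_CUBIC)
b=cv2.resize(q[100:200,215:315],(400,400),interpolation=cv2.INTER_CUBIC)
cv2.imwrite('pics/c1.png',np.hstack([a,b])[:,:,::-1])
```

```text
[0.65612534 0.17281854 0.13151846] [ 1.35876298  0.22379243 -0.14496749]
248.93318616155847 220.5870546432353 (np.float64(247.5226365872421), np.float64(210.06635998839468))
```

View pics/c1.png

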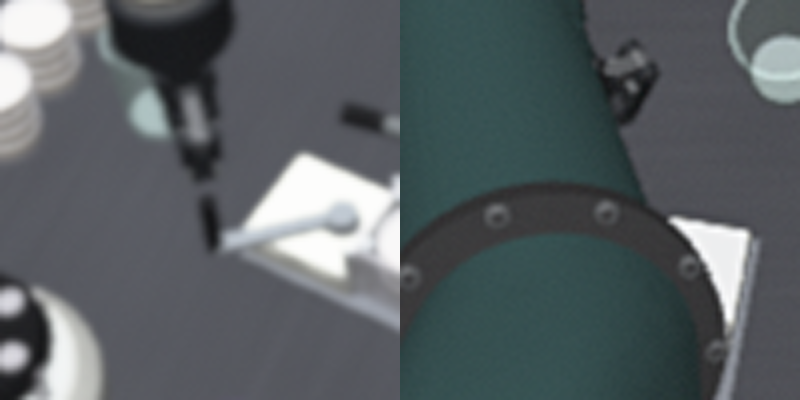

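The side view shows the fingers straight above the post (post top at crop (207,200)), so they are aligned. I lower the tool over the post.

>>> servo_tool([
  [0,0,0,0,0,0,-0.48],
  [0,0,0,0,0,0,-0.48],
  [0,0,-1.5,0,0,0,-0.48],
  [0,0,-3,0,0,0,-0.48],
  [0,0,-4.5,0,0,0,-0.48],
  [0,0,-6,0,0,0,-0.48],
  [0,0,-7,0,0,0,-0.48],
  [0,0,-7,0,0,0,-0.48],
  [0,0,-7,0,0,0,-0.48],
])

```text
time_s: 3.6
tcp_pos: [0.6562, 0.1753, 0.0609]
orientation: [-2.993, -0.954, 0.001]
contact_force: [-0.4, -0.2, 0.0]
opening: 0.259
gripper_force: 0.0
```

Run:
```python
import numpy as np
piv=np.array([58.20,12.32]);r=np.array([7.39,5.23])
for k in range(0,13):
    a=k*.1;R=np.array([[np.cos(a),-np.sin(a)],[np.sin(a),np.cos(a)]])
    print(round(a,2),(R@r-r).round(2))
```

```text
0.0 [0. 0.]
0.1 [-0.56  0.71]
0.2 [-1.19  1.36]
0.3 [-1.88  1.95]
0.4 [-2.62  2.46]
0.5 [-3.41  2.9 ]
0.6 [-4.24  3.26]
0.7 [-5.11  3.53]
0.8 [-5.99  3.72]
0.9 [-6.89  3.81]
1.0 [-7.8   3.81]
1.1 [-8.7   3.73]
1.2 [-9.59  3.55]
```

>>> servo_tool([
  [-0.28,0.36,0,0,0,0.05,-0.48],
  [-0.56,0.71,0,0,0,0.1,-0.48],
  [-1.19,1.36,0,0,0,0.2,-0.48],
  [-1.88,1.95,0,0,0,0.3,-0.48],
  [-2.62,2.46,0,0,0,0.4,-0.48],
  [-3.41,2.9,0,0,0,0.5,-0.48],
  [-4.24,3.26,0,0,0,0.6,-0.48],
  [-5.11,3.53,0,0,0,0.7,-0.48],
  [-5.99,3.72,0,0,0,0.8,-0.48],
  [-6.89,3.81,0,0,0,0.9,-0.48],
  [-7.8,3.81,0,0,0,1.0,-0.48],
  [-8.25,3.77,0,0,0,1.05,-0.48],
  [-8.7,3.73,0,0,0,1.1,-0.48],
  [-8.7,3.73,0,0,0,1.1,-0.48],
  [-8.7,3.73,0,0,0,1.1,-0.48],
  [-8.7,3.73,0,0,0,1.1,-0.48],
])

```text
time_s: 5.2
tcp_pos: [0.5715, 0.2123, 0.0623]
orientation: [2.054, 2.374, 0.004]
contact_force: [4.6, -2.6, 1.5]
opening: 0.261
gripper_force: 2.1
```

>>> servo_tool([
  [-0.2,-0.05,0,0,0,0,-0.48],
  [-0.4,-0.1,0,0,0,0,-0.48],
  [-0.4,-0.1,0,0,0,0,-0.48],
  [-0.4,-0.1,0,0,0,0,-0.48],
])

```text
time_s: 5.6
tcp_pos: [0.5663, 0.2122, 0.0621]
orientation: [2.053, 2.377, 0.004]
contact_force: [4.6, -0.6, 3.6]
opening: 0.26
gripper_force: 2.3
```

>>> servo_tool([
  [-0.2,-0.05,0,0,0,0,-0.48],
  [-0.3,-0.1,0,0,0,0,-0.48],
  [-0.3,-0.1,0,0,0,0,-0.48],
  [-0.3,-0.1,0,0,0,0,-0.48],
])

```text
time_s: 6.0
tcp_pos: [0.5642, 0.2121, 0.062]
orientation: [2.052, 2.377, 0.008]
contact_force: [6.3, 0.0, 3.0]
opening: 0.257
gripper_force: 3.2
```

Run:
```python
from h import *
p,d=arm.read_camera('side')
cv2.imwrite('pics/s2.png',cv2.resize(p[160:290,210:390,::-1],None,fx=4.4,fy=4.4,interpolation=cv2.INTER_CUBIC))
s=arm.read_state();print(s['tcp_pos'],s['contact_force'])
for X in([.5687,.2117,.09],[.449,.146,.021],[.523,.133,.051]):
  u,v=proj('side',X);print((u-210)*4.4,(v-160)*4.4)
```

```text
[0.56424897 0.21210156 0.06204913] [6.23165407 0.71703778 2.34387095]
282.334074252264 350.13441046809396
509.65133793801795 381.75752816137094
403.3296053503014 306.47885133922966
```

View pics/s2.png

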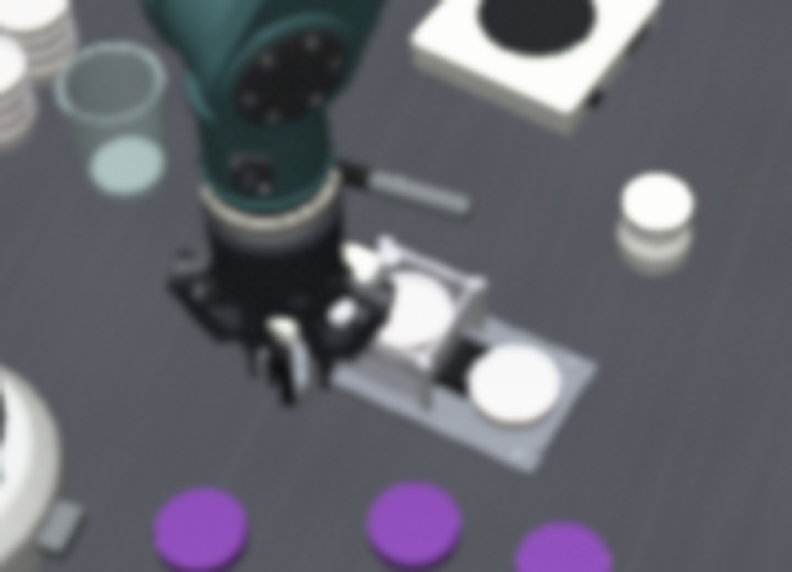

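The delivered dish lies on the apron at crop (514,382), with the pusher behind it. The force is above the spring's 4.5 N and the post is at its stop position. I give it one slight extra push, then guide it home.

>>> servo_tool([
  [-0.15,0,0,0,0,0,-0.48],
  [-0.15,0,0,0,0,0,-0.48],
  [0.7,0.1,0,0,0,0,-0.48],
  [1.6,0.23,0,0,0,-0.1,-0.48],
  [2.51,0.23,0,0,0,-0.2,-0.48],
  [3.41,0.14,0,0,0,-0.3,-0.48],
  [4.29,-0.05,0,0,0,-0.4,-0.48],
  [5.16,-0.32,0,0,0,-0.5,-0.48],
  [5.99,-0.68,0,0,0,-0.6,-0.48],
  [6.78,-1.12,0,0,0,-0.7,-0.48],
  [7.52,-1.63,0,0,0,-0.8,-0.48],
  [8.21,-2.22,0,0,0,-0.9,-0.48],
  [8.84,-2.87,0,0,0,-1.0,-0.48],
  [9.4,-3.58,0,0,0,-1.1,-0.48],
  [9.4,-3.58,0,0,0,-1.1,-0.48],
  [9.4,-3.58,0,0,0,-1.1,-0.48],
  [9.4,-3.58,0,0,0,-1.1,-0.48],
])

```text
time_s: 7.75
tcp_pos: [0.6543, 0.1757, 0.0606]
orientation: [-2.991, -0.957, 0.005]
contact_force: [-0.6, 0.3, 0.6]
opening: 0.258
gripper_force: 0.0
```

>>> servo_tool([
  [0,0,3,0,0,0,-0.48],
  [0,0,7,0,0,0,-0.48],
  [0,0,12,0,0,0,-0.48],
  [0,0,17,0,0,0,-0.48],
  [0,0,17,0,0,0,-0.48],
  [0,0,17,0,0,0,-0.48],
])

```text
time_s: 8.35
tcp_pos: [0.6562, 0.1757, 0.233]
orientation: [-2.992, -0.956, -0.004]
contact_force: [-1.0, 0.8, 0.1]
opening: 0.258
gripper_force: 0.0
```

Run:
```python
from h import *
s=arm.read_state();print(s['tcp_pos'],s['joint_positions'].round(2))
p,d=arm.read_camera('side')
cv2.imwrite('pics/s3.png',cv2.resize(p[160:290,210:390,::-1],None,fx=4.4,fy=4.4,interpolation=cv2.INTER_CUBIC))
q,_=arm.read_camera('top'); cv2.imwrite('/tmp/t3.png',q[:,:,::-1])
g=p.min(2).astype(int); uc,vc=map(int,proj('side',[.449,.146,.021]))
m=np.zeros(g.shape,np.uint8); y0,x0=vc-16,uc-16; m[y0:vc+16,x0:uc+18]=g[y0:vc+16,x0:uc+18]>190
n,l,st,c=cv2.connectedComponentsWithStats(m); k=l[vc,uc]; print(k,st[k],c[k])
cs=max(cv2.findContours((l==k).astype(np.uint8),0,1)[0],key=cv2.contourArea);e=cv2.fitEllipse(cs);print(e)
for z in(.014,.019,.021):
  w=ray('side',*e[0],z)[:2]; print(z,w)
th=-.169;R=np.array([[np.cos(th),-np.sin(th)],[np.sin(th),np.cos(th)]]);print('disp',R.T@(w-[.5229,.1333]))
```

```text
[0.65620285 0.17566782 0.23303167] [-0.25  0.53 -0.12  1.71  0.08  0.9  -1.35]
2 [316 238  22  18 294] [326.6122449  246.40816327]
((326.6224365234375, 246.4074249267578), (16.825313568115234, 20.37802505493164), 91.51425170898438)
0.014 [0.44875055 0.13969977]
0.019 [0.44772362 0.14291516]
0.021 [0.44731284 0.14420132]
disp [-0.07634387 -0.00196749]
```

View pics/s3.png

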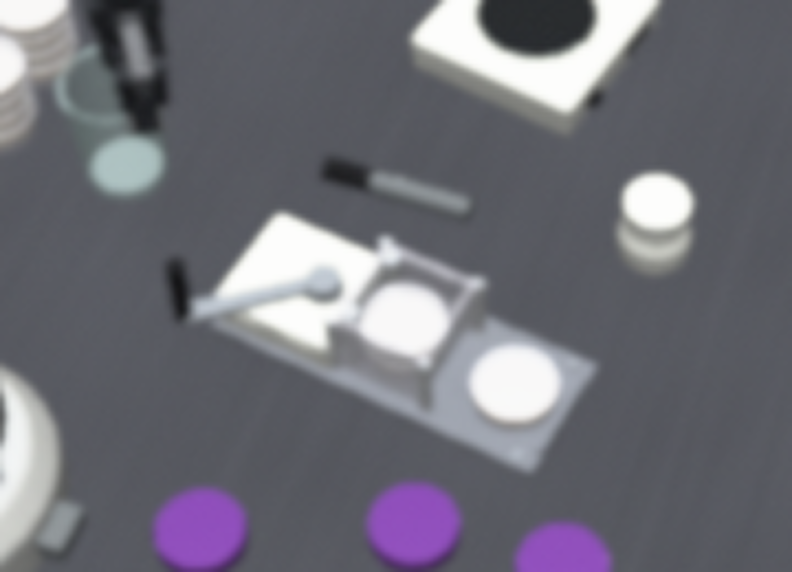

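The view shows the lever home (handle at (177,290)), the stack dropped in the magazine (400,320), and the dish on the apron (514,383) at about (0.448, 0.144) m. That is 76 mm from the magazine, as expected. Now I go above it.

>>> servo_tool([
  [-10,-1.5,0,0,0,-0.4,1],
  [-10,-1.5,0,0,0,-0.4,1],
  [-10,-1.5,0,0,0,-0.4,1],
  [-20.8,-3.1,0,0,0,-0.79,1],
  [-20.8,-3.1,0,0,0,-0.79,1],
  [-20.8,-3.1,0,0,0,-0.79,1],
  [-20.8,-3.1,-6,0,0,-0.79,1],
  [-20.8,-3.1,-12,0,0,-0.79,1],
  [-20.8,-3.1,-16,0,0,-0.79,1],
  [-20.8,-3.1,-16,0,0,-0.79,1],
  [-20.8,-3.1,-16,0,0,-0.79,1],
  [-20.8,-3.1,-16,0,0,-0.79,1],
])

```text
time_s: 9.65
tcp_pos: [0.4486, 0.1439, 0.0721]
orientation: [-3.13, 0.272, -0.001]
contact_force: [0.0, 0.2, 0.6]
opening: 1.005
gripper_force: 0.0
```

>>> servo_tool([
  [0,0,-3,0,0,0,1],
  [0,0,-5,0,0,0,1],
  [0,0,-6,0,0,0,0.5],
  [0,0,-6.2,0,0,0,0.5],
  [0,0,-6.4,0,0,0,0.5],
  [0,0,-6.6,0,0,0,0.5],
  [0,0,-6.6,0,0,0,0.5],
  [0,0,-6.6,0,0,0,0.5],
])

```text
time_s: 10.45
tcp_pos: [0.4484, 0.1438, 0.0058]
orientation: [-3.129, 0.272, -0.001]
contact_force: [-0.5, -0.0, -0.2]
opening: 0.747
gripper_force: 0.0
```

Run:
```python
from h import *
p,d=arm.read_camera('side');print(arm.read_state()['contact_force'])
cv2.imwrite('pics/s4.png',cv2.resize(p[190:280,270:390,::-1],None,fx=6,fy=6,interpolation=cv2.INTER_CUBIC))
```

```text
[-0.23149143 -0.00748016 -0.09765094]
```

View pics/s4.png

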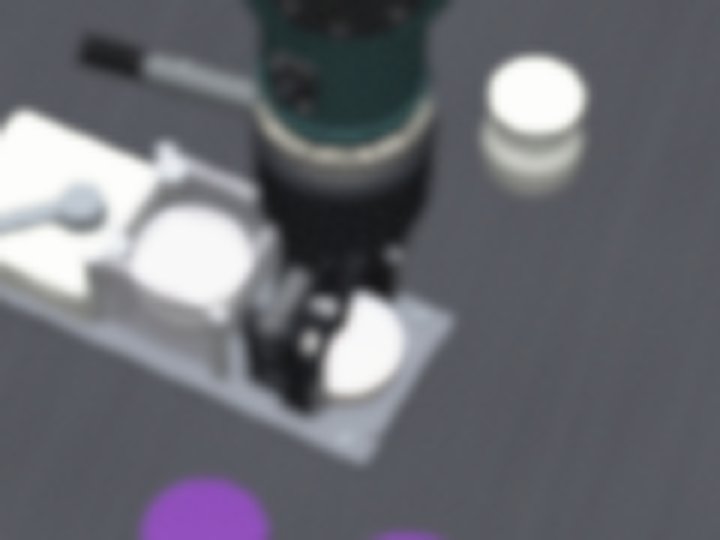

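The fingers straddle the dish at about (360,345). I close at 20 N.

>>> servo_tool([
  [0,0,-0.2,0,0,0,0.3],
  [0,0,-0.2,0,0,0,0.1],
  [0,0,-0.2,0,0,0,0.1],
  [0,0,-0.2,0,0,0,0.1],
  [0,0,-0.2,0,0,0,0.1],
  [0,0,-0.2,0,0,0,0.1],
], grip_force=20)

```text
time_s: 11.1
tcp_pos: [0.4484, 0.1438, 0.0034]
orientation: [-3.13, 0.272, -0.001]
contact_force: [-0.1, -0.2, 3.8]
opening: 0.632
gripper_force: 20.7
```

>>> servo_tool([
  [0,0,0.5,0,0,0,0.1],
  [0,0,1.5,0,0,0,0.1],
  [0,0,3,0,0,0,0.1],
  [0,0,5,0,0,0,0.1],
  [0,0,8,0,0,0,0.1],
  [0,0,11,0,0,0,0.1],
  [0,0,12,0,0,0,0.1],
  [0,0,12,0,0,0,0.1],
])

```text
time_s: 11.9
tcp_pos: [0.4489, 0.144, 0.1249]
orientation: [-3.128, 0.272, -0.005]
contact_force: [0.1, 0.5, -0.2]
opening: 0.638
gripper_force: 21.4
```

Run:
```python
from h import *
p,d=arm.read_camera('side');s=arm.read_state();print(s['tcp_pos'],s['contact_force'],s['gripper_force'])
cv2.imwrite('pics/s5.png',cv2.resize(p[150:280,230:400,::-1],None,fx=4.4,fy=4.4,interpolation=cv2.INTER_CUBIC))
```

```text
[0.44815059 0.14377855 0.123811  ] [ 0.24479034 -0.04352803 -0.42674259] 21.383289098739624
```

View pics/s5.png

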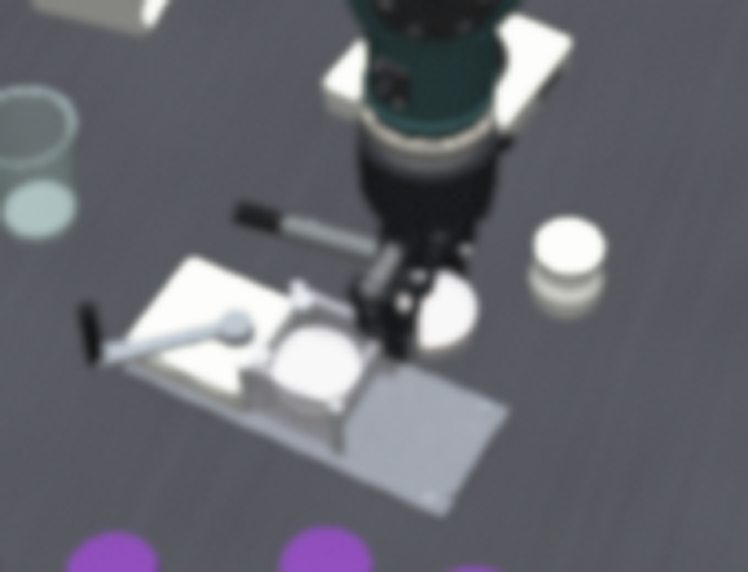

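The dish is held level and clear of the apron. I carry it to the stage.

>>> servo_tool([
  [0.5,-2,0,0,0,0,0.1],
  [1.4,-5,0,0,0,0,0.1],
  [2.3,-8.5,0,0,0,0,0.1],
  [3.3,-12,0,0,0,0,0.1],
  [4.3,-15.5,0,0,0,0,0.1],
  [5.3,-19,0,0,0,0,0.1],
  [6.2,-22.5,0,0,0,0,0.1],
  [7.1,-25.5,0,0,0,0,0.1],
  [7.7,-28,0,0,0,0,0.1],
  [8.05,-29.2,0,0,0,0,0.1],
  [8.05,-29.2,0,0,0,0,0.1],
  [8.05,-29.2,0,0,0,0,0.1],
  [8.05,-29.2,-2.5,0,0,0,0.1],
  [8.05,-29.2,-5,0,0,0,0.1],
  [8.05,-29.2,-7,0,0,0,0.1],
  [8.05,-29.2,-8,0,0,0,0.1],
  [8.05,-29.2,-8.6,0,0,0,0.1],
  [8.05,-29.2,-8.8,0,0,0,0.1],
  [8.05,-29.2,-8.8,0,0,0,0.1],
  [8.05,-29.2,-8.8,0,0,0,0.1],
])

```text
time_s: 13.95
tcp_pos: [0.5292, -0.1483, 0.0361]
orientation: [3.13, -0.272, 0.002]
contact_force: [0.2, -0.3, 0.4]
opening: 0.634
gripper_force: 21.4
```

>>> servo_tool([
  [0,0,-0.1,0,0,0,0.1],
  [0,0,-0.2,0,0,0,0.1],
  [0,0,-0.3,0,0,0,0.1],
  [0,0,-0.3,0,0,0,0.1],
])

```text
time_s: 14.35
tcp_pos: [0.5286, -0.1483, 0.0323]
orientation: [3.13, -0.272, -0.0]
contact_force: [0.1, 0.2, 0.7]
opening: 0.635
gripper_force: 21.4
```

Run:
```python
from h import *
p,d=arm.read_camera('side');s=arm.read_state();print(s['tcp_pos'],s['contact_force'],s['gripper_force'])
cv2.imwrite('pics/s6.png',cv2.resize(p[110:220,270:400,::-1],None,fx=5,fy=5,interpolation=cv2.INTER_CUBIC))
```

```text
[ 0.52861378 -0.14827084  0.03226845] [ 0.84546369 -0.12398043 -0.28618815] 21.379023492336273
```

View pics/s6.png

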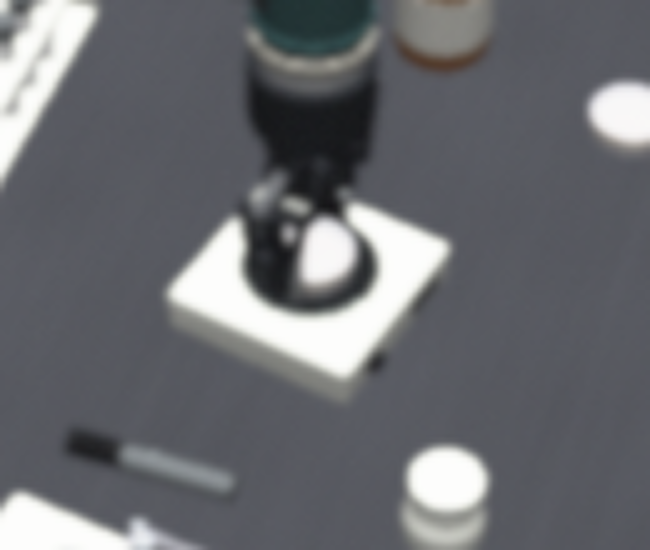

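The dish is centred over the disc at about (310,262). There is no contact yet, so I lower in 1 mm steps.

>>> servo_tool([
  [0,0,-0.05,0,0,0,0.1],
  [0,0,-0.1,0,0,0,0.1],
  [0,0,-0.1,0,0,0,0.1],
])

```text
time_s: 14.7
tcp_pos: [0.5287, -0.1483, 0.0315]
orientation: [3.13, -0.272, 0.0]
contact_force: [-0.9, -0.4, 2.0]
opening: 0.631
gripper_force: 21.6
```

>>> servo_tool([
  [0,0,-0.05,0,0,0,0.1],
  [0,0,-0.1,0,0,0,0.1],
  [0,0,-0.1,0,0,0,0.1],
])

```text
time_s: 15.0
tcp_pos: [0.5287, -0.1483, 0.0314]
orientation: [3.13, -0.272, 0.0]
contact_force: [-1.9, 0.3, 10.6]
opening: 0.637
gripper_force: 22.4
```

It has touched down. I ease off, release and rise.

>>> servo_tool([
  [0,0,0.08,0,0,0,0.1],
  [0,0,0.08,0,0,0,0.1],
  [0,0,0.08,0,0,0,0.35],
  [0,0,0.08,0,0,0,0.5],
  [0,0,0.08,0,0,0,0.7],
  [0,0,0.08,0,0,0,0.7],
  [0,0,1,0,0,0,0.7],
  [0,0,3,0,0,0,0.7],
  [0,0,7,0,0,0,0.7],
  [0,0,12,0,0,0,0.7],
  [0,0,17,0,0,0,0.7],
  [0,-5,20,0,0,0,0.7],
  [0,-10,20,0,0,0,0.7],
  [0,-15,20,0,0,0,0.7],
  [0,-20,20,0,0,0,0.7],
  [0,-25,20,0,0,0,0.7],
  [0,-25,20,0,0,0,0.7],
  [0,-25,20,0,0,0,0.7],
])

```text
time_s: 16.8
tcp_pos: [0.5272, -0.4011, 0.2306]
orientation: [3.128, -0.279, -0.0]
contact_force: [0.1, 1.5, 0.5]
opening: 0.85
gripper_force: 0.0
```

Run:
```python
from h import *
p,d=arm.read_camera('top');s=arm.read_state();print(s['tcp_pos'],s['contact_force'])
q,_=arm.read_camera('side')
cv2.imwrite('pics/t7.png',np.hstack([cv2.resize(x,None,fx=3,fy=3,interpolation=cv2.INTER_CUBIC) for x in(p[130:260,250:380+40][:, :130+40][:, :],q[130:260,230:326+0])])[:,:,::-1])
g=p.min(2); z=cloud('top',d)[...,2]; m=np.zeros(g.shape,np.uint8); m[182:209,371:397]=g[182:209,371:397]>140
n,l,st,c=cv2.connectedComponentsWithStats(m); k=1+np.argmax(st[1:,4]); print(st[k],ray('top',*c[k],.048),'z',np.percentile(z[l==k],[5,50,95]))
```

```text
[ 0.52813569 -0.39812427  0.23034381] [0.06945177 1.03335318 0.04828535]
[374 185  20  21 340] [ 0.52766811 -0.14548674  0.048     ] z [0.03538505 0.04895438 0.05247426]
```

View pics/t7.png

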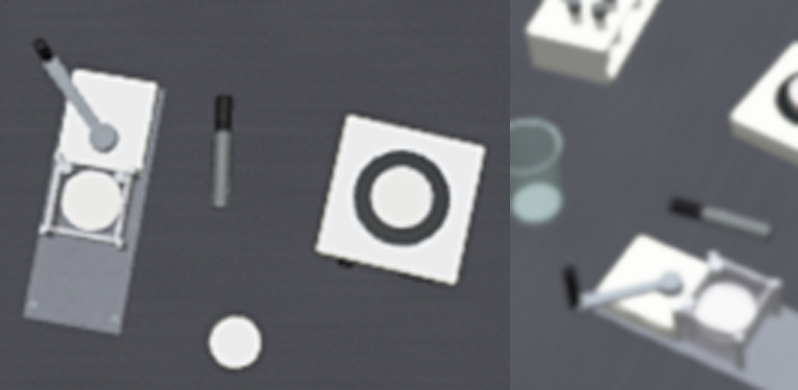

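The dish is centred on the disc at (402,197), within about 3 mm, and its top is at 49 mm as it should be. The lever is home, the stack is in the magazine and nothing else has moved.

```bash
python3 -c "
from cell import arm
print(arm.close_job())"
```

```text
the job is handed in; nothing more can be done
None
```

I swung the lever once to its stop and brought it home, then set the delivered dish level on the stage's disc, about 3 mm from centre. The other two dishes are in the magazine. The job is handed in, but no verdict was returned.

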